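# Find the steel roller by feel

### The arm

A 6-joint arm with a two-finger parallel gripper is mounted at the origin on a cart in front of the work surface, level with it; the furniture and walls round the work are solid. World frame = base frame: x ahead of the robot, y to its left, z up, the work surface at z = 0. Lengths are in m, angles in rad, forces in N, time in s.
With the tool pointing down it reaches from about 0.35 to 0.775 m from the base axis. Payload 7.3 kg.
Tool frame: the origin (TCP) lies at the very end of the fingers, on their centre line; the grasp point (between the pads) lies 19 mm behind it; z points along the fingers, y is the line along which they close (so a half turn about z gives the same grasp; the last joint's range is limited). The gripper opens to 92 mm and grips with 3 to 60 N. Pads are 19 mm wide; open, the fingers measure 130 mm over their backs; the gripper's body (75 mm by 190 mm) begins 47 mm behind the grasp point.
Start: joints at [1.122, 0.342, 1.524, -0, 1.275, -0.146], TCP at [0.157, 0.501, 0.227] pointing down, gripper open.
Joint ranges: [-2.53, 2.53], [-0.77, 2.02], [0.04, 2.7], [-1, 4.14], [0.28, 2.66], [-3.11, 3.11]. Speed limits (rad/s): [2.57, 2.57, 3.14, 3.14, 3.14, 3.14].

### API

Orientations are given as [roll, pitch, yaw] about the fixed x, y, z axes, in that order (R = Rz(yaw) Ry(pitch) Rx(roll)).
In Python, from cell import robot, read_camera, get_calibration gives the robot as it stands. The module is installed in compiled form; this text tells all that it offers.
- The arm moves only by the tool send_rows, never from a script. Its argument "plan" is a list of rows, each a list of 2 entries, a list of its own where there are three numbers: the shift along the tool's x, y, z as a fraction of full scale, then the turn, a rotation vector about the tool's x, y, z as a fraction of full scale. A call has exactly 10 rows; each row shifts and turns the commanded pose from where the row before left it, along the tool's axes as they then stand; what a row does not reach is not made up. Full scale, the value 1, is 0.025 m for a shift and 90 degrees for a turn. A row lasts 1/8 s, in which the tool goes at most 62.5 mm and 10.7 degrees, less where a joint would pass 70% of its speed; a pose out of reach is approached as far as the arm can. A call with a number of a shift or a turn outside -1 to 1 is refused whole. A call with a gripper value outside its range is refused whole. "gripper" is the opening, from -1 (shut) to 1 (fully open), so that 0 is half open, set as the call begins (left out, the last holds). The fingers move at their own pace and stop on an object; "force" is the grip in N (left out, the last holds). Time passes only in rows, so rows that do not move let the fingers close, or fill a call up. It gives the time, the measured TCP pose, the force, the opening and the grip force at its end, in the units of the state.
- robot.observe(): the state, without advancing time (a new reading comes with each control period).
- read_camera(name): name is "side" or "top" or "wrist"; returns (picture, depth): 400x640x3 uint8, blue, green, red; 400x640 float32, m along the optical axis (not along the pixel's ray), 0 where there is no reading.
- get_calibration(name): a dict with "intrinsics" (3x3 intrinsics, pixels), "dist_coeffs" ([k1, k2, p1, p2, k3] as OpenCV has them; the pictures are not rectified), "rvec" (rotation vector, rad) and "tvec" (3), from world to camera coordinates, as OpenCV has them. Camera axes: x right, y down, z forward; pixel columns grow to the right and rows downward; lengths in m; the calibration is good to about 2 mm. A picture is of the moment at which its call begins: read the wrist's pose just before it. get_calibration takes no time and is no camera call; for the wrist camera it gives the pose at the moment of the call.
- robot.hand_in(): hands the job in; it is judged then, once.
The state is a dict: "time": time; "qpos": joint angles; "qvel": joint speeds; "joint_efforts": joint torques, N m; "tool_pos": TCP position; "tool_rot": TCP orientation; "contact_force": force on the tool from outside, world axes, zero at the start; "torque": the same for the moment, N m; "opening": finger opening in m; "grip_force": force on a finger pad.
Only numpy, scipy, OpenCV 4.12 (cv2) and the standard library are available. Lean on these libraries where they do the work, as an engineer would, in place of code of your own. Each camera call takes 0.05 s, during which the arm holds its last target. There are 200 camera calls.

### The job

One of the three identical blue tins on the black mat holds a steel roller, the other two a plastic one, so find it by weight: starting at the left (as seen from the robot) and going to the right, lift each tin in turn straight up a few centimetres off its ring, and stand it back upright on its ring before you take the next, without dropping it. Then hold the heaviest tin upright, a good 15 cm clear above the mat, and finish while still holding it there, with the other two standing on their rings (if the last tin is the heaviest you may keep it in the hand). Do not disturb the pliers, bearing, oil bottle or grease tin lying around.

Things in the scene. Friction and masses are not known exactly. Their poses are not given: they have to be found in the camera images.
- mat: black rubber mat, 130 x 390 mm, 4 mm thick, fixed to the counter; origin at the centre of its underside; its y axis runs along the row of rings to the left, x away from the robot. Three white rings in a row, 125 mm apart.
- ring_left (a point): centre, on the mat's upper face, of the left (+y) white printed ring (74 mm diameter, flat, no rim) that marks a tin's place
- ring_middle (a point): centre, on the mat's upper face, of the middle white printed ring (74 mm diameter, flat, no rim) that marks a tin's place
- ring_right (a point): centre, on the mat's upper face, of the right (-y) white printed ring (74 mm diameter, flat, no rim) that marks a tin's place
- tin_a_mid (a point): centre (half-way up) of one of three identical closed tins on the rings: upright can, blue body, bare steel lid (fixed) and foot, 51 mm diameter, 60 mm tall, z up; grip its sides (49 mm at the blue part). A roller inside has about 3 mm of play. The tin weighs 0.45 to 0.6 kg with the steel roller, 0.16 to 0.28 kg with a plastic one; name and look do not tell which
- tin_b_mid (a point): centre (half-way up) of one of three identical closed tins on the rings: upright can, blue body, bare steel lid (fixed) and foot, 51 mm diameter, 60 mm tall, z up; grip its sides (49 mm at the blue part). A roller inside has about 3 mm of play. The tin weighs 0.45 to 0.6 kg with the steel roller, 0.16 to 0.28 kg with a plastic one; name and look do not tell which
- tin_c_mid (a point): centre (half-way up) of one of three identical closed tins on the rings: upright can, blue body, bare steel lid (fixed) and foot, 51 mm diameter, 60 mm tall, z up; grip its sides (49 mm at the blue part). A roller inside has about 3 mm of play. The tin weighs 0.45 to 0.6 kg with the steel roller, 0.16 to 0.28 kg with a plastic one; name and look do not tell which
- pliers: bystander: pliers with red grips, 44 x 146 x 12 mm, lying behind the mat (away from the robot); origin at the centre of the underside, long axis y
- bearing: bystander: ball bearing 52 mm diameter, 15 mm high, lying behind the mat; origin at the centre of the underside
- oiler: bystander: white oil bottle with a red spout, 47 mm diameter, 139 mm tall, standing to the right of the mat; origin at the centre of the underside
- grease_tin: bystander: wide green grease tin with a grey lid, 73 mm diameter, 48 mm tall, standing to the left of the mat; not one of the three; origin at the centre of the underside
Mind the look-alikes: they are no part of the job. Leave any red or turquoise look-alike of the part that bears tin_b_mid alone.

How it is judged:
By the outcome, as a careful person would: the job done as asked, in the order asked, and still so for the second after the job is handed in, while the arm keeps its last pose, push and grip.
It also fails if it takes over 64 s, if anything falls off the work surface, if the arm or the gripper's body presses on something with over 40 N, if the wrist force passes 120 N, or if a joint passes its speed limit or range.

## Working session

There is one attempt and no reset: what is moved stays moved. The work goes in short steps, Python scripts to look and compute and a tool call to move; the robot and the scene stay as the last step left them, time stands still between calls to the robot, and variables do not carry over. Pictures are saved under pics/ and viewed, at most 10 in all, crops included, and the job is handed in when it is done.

Besides the shell and the picture viewer there is one more tool, called as name([rows], argument=value, ...), one row to a line, values as JSON. send_rows: Moves the arm, as the interface text tells. Shift numbers are shares of 0.025 m and turn numbers shares of 90 degrees, none past 1 either way. Its arguments: {"type":"object","properties":{"plan":{"type":"array"},"gripper":{"type":"number"},"force":{"type":"number"}},"required":["plan"]}

```bash
mkdir -p pics; python3 - <<'E'
from cell import robot, read_camera, get_calibration
import cv2, numpy as np, pickle
o=robot.observe(); print(o)
for n in("top","side"):
    c=get_calibration(n); im,d=read_camera(n)
    cv2.imwrite(f"pics/{n}0.png",im); pickle.dump((im,d,c),open(f"{n}0.pkl","wb"))
    R=cv2.Rodrigues(np.array(c["rvec"]))[0]; print(n,(-R.T@np.array(c["tvec"]).ravel()).round(3),R[2].round(3),np.array(c["intrinsics"])[0,0],c["dist_coeffs"])
E
```

```text
{'time': 0.0, 'qpos': array([ 1.12199025e+00,  3.42710391e-01,  1.52498908e+00, -4.88494361e-05,
        1.27537965e+00, -1.46007234e-01]), 'qvel': array([ 1.35283063e-03, -2.54360062e-03, -1.16524660e-03, -8.70268011e-05,
        5.22933868e-04,  8.32130952e-04]), 'joint_efforts': array([ 1.16684889e-03, -4.31244063e+01, -2.44220692e+01,  7.17830588e-02,
        5.60155569e-02, -1.13517217e-04]), 'tool_pos': array([0.15637664, 0.50076069, 0.2260611 ]), 'tool_rot': array([-3.14011521e+00, -1.70049114e-04,  2.83880794e+00]), 'contact_force': array([ 0.05321359, -0.72795193, -0.02522514]), 'torque': array([-0.03336699,  0.02789658, -0.00646565]), 'grip_force': 0.0, 'opening': 0.09184467458413519}
top [0.488 0.034 1.103] [ 0.069 -0.005 -0.998] 412.5908538403621 [-0.03638755  0.          0.          0.          0.        ]
side [ 0.165 -1.357  0.835] [ 0.255  0.84  -0.479] 507.98966892808545 [0.04214941 0.         0.         0.         0.        ]
```

View pics/top0.png

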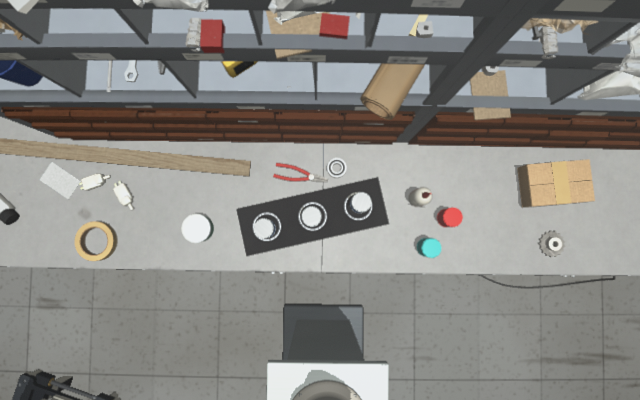

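View pics/side0.png

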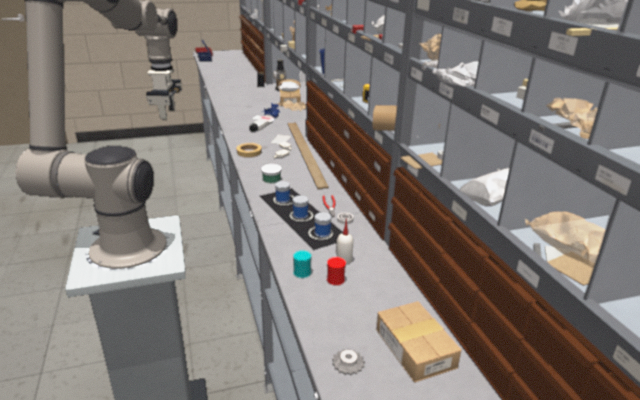

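The top view shows the tins on the mat: left (266,229), middle (313,216), right (360,205). The red and turquoise look-alikes are at (451,217) and (430,247), off the mat. The grease tin is at (197,228), the oiler at (422,197), the pliers at (295,172) and the bearing at (337,167). The side view shows the three blue tins at about (283,193), (301,208) and (322,226). These three fit the description because they are blue and stand on the rings.

```bash
cat >h.py <<'E'
import cv2, numpy as np
def ray(c,p):
    K=np.array(c["intrinsics"]);D=np.array(c["dist_coeffs"])
    R=cv2.Rodrigues(np.array(c["rvec"]))[0]
    u=cv2.undistortPoints(np.array([[p]],float),K,D)[0,0]
    return -R.T@np.array(c["tvec"]).ravel(), R.T@np.r_[u,1]
def plane(c,p,z):
    o,d=ray(c,p); return o+d*(z-o[2])/d[2]
def tri(r1,r2):
    (a,d),(b,e)=r1,r2
    s=np.linalg.lstsq(np.c_[d,-e],b-a,rcond=None)[0]
    p,q=a+s[0]*d,b+s[1]*e
    return (p+q)/2,np.linalg.norm(p-q)
E
python3 - <<'E'
import pickle; from h import *
it,dt,ct=pickle.load(open("top0.pkl","rb")); is_,ds,cs=pickle.load(open("side0.pkl","rb"))
m=(it.max(2)<60).astype(np.uint8); m[:170]=0;m[262:]=0
n,l,st,ce=cv2.connectedComponentsWithStats(m); k=1+st[1:,4].argmax()
cn=cv2.findContours((l==k).astype(np.uint8),0,2)[0][0]
rc=cv2.minAreaRect(cn); box=cv2.boxPoints(rc); print(box)
B=np.array([plane(ct,p,.004) for p in box]); print("mat corners\n",B.round(4),"centre",B.mean(0).round(4))
hull=cv2.fillConvexPoly(np.zeros(m.shape,np.uint8),cv2.convexHull(cn),1)
for a in("top",):
    print([ [round(float(dt[y,x]),4) for y,x in((229,266),(216,313),(205,360))]])
hsv=cv2.cvtColor(is_,cv2.COLOR_BGR2HSV)
bm=cv2.inRange(hsv,(100,90,50),(130,255,255)); bm[:175]=0;bm[245:]=0;bm[:,:260]=0;bm[:,345:]=0
n,l,st,ce=cv2.connectedComponentsWithStats(bm); print([(s.tolist(),c.round(1).tolist()) for s,c in zip(st[1:],ce[1:]) if s[4]>20])
a=cv2.resize(it[180:260,230:395],None,fx=4.8,fy=4.8,interpolation=2)
b=cv2.resize(is_[170:250,255:365],None,fx=4.8,fy=4.8,interpolation=2)
w=np.zeros((a.shape[0]+b.shape[0]-200+200,800,3),np.uint8)[:600]
b=cv2.resize(is_[175:245,265:345],(242,212),interpolation=2)
w[:a.shape[0],:a.shape[1]]=a; w[a.shape[0]:a.shape[0]+212,:242]=b
cv2.imwrite("pics/crop.png",w)
E
```

```text
[[ -1.499999 216.50002 ]
 [  9.500001 205.50002 ]
 [ 19.5      215.50002 ]
 [  8.500001 226.50002 ]]
mat corners
 [[0.5197 0.8989 0.004 ]
 [0.5501 0.8698 0.004 ]
 [0.5235 0.8398 0.004 ]
 [0.4932 0.8689 0.004 ]] centre [0.5216 0.8694 0.004 ]
[[1.0358, 1.0383, 1.0395]]
[([275, 191, 15, 11, 131], [282.3, 195.7]), ([293, 205, 15, 13, 147], [300.2, 211.3]), ([315, 223, 16, 13, 154], [322.4, 229.2])]
```

View pics/crop.png

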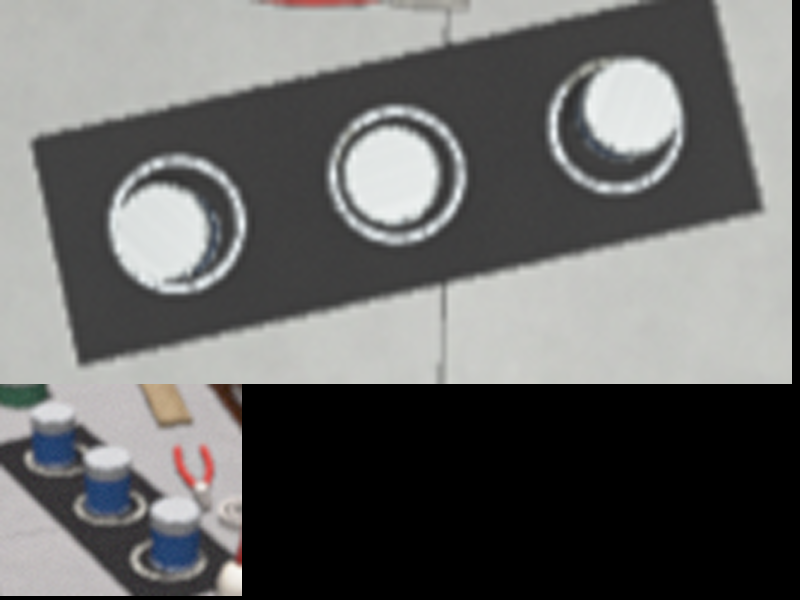

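The enlarged crop confirms it. Three grey-lidded blue cans stand on the white rings; in full-picture pixels the lids are at about (263,228), (311,216) and (361,203). The side inset shows the lids at about (283,182), (300,197) and (322,214). Next I measure them precisely.

```bash
python3 - <<'E'
import pickle; from h import *
it,dt,ct=pickle.load(open("top0.pkl","rb")); is_,ds,cs=pickle.load(open("side0.pkl","rb"))
def hmap(c,d):
    v,u=np.mgrid[:400,:640]; n=cv2.undistortPoints(np.c_[u.ravel(),v.ravel()].astype(float)[:,None],np.array(c["intrinsics"]),np.array(c["dist_coeffs"]))[:,0]
    R=cv2.Rodrigues(np.array(c["rvec"]))[0]; P=np.c_[n,np.ones(len(n))]*d.reshape(-1,1)
    return ((P-np.array(c["tvec"]).ravel())@R).reshape(400,640,3)
Ht=hmap(ct,dt)
g=it.max(2)
m=cv2.inRange(g,0,110); m[:178]=0;m[258:]=0;m[:,:233]=0;m[:,392:]=0
cn=max(cv2.findContours(m,0,1)[0],key=cv2.contourArea); rc=cv2.minAreaRect(cn); box=cv2.boxPoints(rc)
B=np.array([plane(ct,p,.004) for p in box]); print("mat centre",B.mean(0).round(4),"sides",np.linalg.norm(B-np.roll(B,1,0),axis=1).round(4))
L=max([B[1]-B[0],B[2]-B[1]],key=np.linalg.norm); L*=np.sign(L[1]); print("mat yaw deg",np.degrees(np.arctan2(-L[0],L[1])))
hull=cv2.fillConvexPoly(np.zeros((400,640),np.uint8),cv2.convexHull(cn),1)
lid=((Ht[...,2]>.05)&(hull>0)).astype(np.uint8)
n,l,st,ce=cv2.connectedComponentsWithStats(lid)
tops=[ce[i] for i in np.argsort(st[:,0]) if i and st[i,4]>80]
er=cv2.erode(hull,np.ones((5,5)))
br=cv2.inRange(g,130,255)*er
for c in sorted(cv2.findContours(br,0,1)[0],key=lambda c:c[:,0,0].min()):
    if cv2.contourArea(c)<200: continue
    e=cv2.fitEllipse(cv2.convexHull(c)); print("ring",np.round(e[0],1),np.round(e[1],1),plane(ct,e[0],.004).round(4))
# side lids: bright grey pixels just above each blue body
hsv=cv2.cvtColor(is_,cv2.COLOR_BGR2HSV)
for t,(x,y) in zip(tops,((282.3,195.7),(300.2,211.3),(322.4,229.2))):
    w=cv2.inRange(hsv,(0,0,195),(180,60,255)); k=np.zeros_like(w); k[int(y)-19:int(y)-7,int(x)-9:int(x)+11]=1
    yy,xx=np.nonzero(w*k); s=((xx.min()+xx.max())/2,(yy.min()+yy.max())/2)
    p,gap=tri(ray(ct,t),ray(cs,s)); i=l==l[int(round(t[1])),int(round(t[0]))]
    print("lid px",t.round(1),s,(xx.min(),xx.max(),yy.min(),yy.max()),"tri",p.round(4),"gap",round(gap,4),"depth z",np.median(Ht[...,2][i]).round(4),"xy@.064",plane(ct,t,.064)[:2].round(4))
mm=(m>0)&(g<70); print("mat z",np.median(Ht[...,2][mm]))
# obstacles: heights near
big=Ht[...,2]
ys,xs=np.nonzero((big>.03)&(Ht[...,0]>.35)&(Ht[...,0]<.75)&(abs(Ht[...,1])<.4)); 
n,l,st,ce=cv2.connectedComponentsWithStats(((big>.008)&(big<.5)&(Ht[...,0]>.3)&(abs(Ht[...,1])<.35)).astype(np.uint8))
for i in range(1,n):
    if st[i,4]>30: q=Ht[l==i]; print(q.min(0).round(3),q.max(0).round(3),st[i,4])
E
```

```text
mat centre [0.5349 0.047  0.004 ] sides [0.1283 0.3897 0.1292 0.3867]
mat yaw deg 13.605593600235796
ring [266.4 226.3] [27.9 28.8] [0.5055 0.1684 0.004 ]
ring [312.2 216. ] [28.2 28.6] [0.5347 0.0468 0.004 ]
ring [358.  205.5] [28.1 28.8] [ 0.5647 -0.0751  0.004 ]
lid px [263.4 228.4] (np.float64(282.5), np.float64(181.5)) (np.int64(273), np.int64(292), np.int64(176), np.int64(187)) tri [0.5002 0.1672 0.0718] gap 0.0025 depth z 0.0637 xy@.064 [0.499  0.1685]
lid px [311.3 216.4] (np.float64(302.0), np.float64(198.5)) (np.int64(294), np.int64(310), np.int64(195), np.int64(202)) tri [0.5347 0.0477 0.0627] gap 0.0071 depth z 0.0638 xy@.064 [0.5312 0.0485]
lid px [361.1 202.3] (np.float64(322.5), np.float64(215.0)) (np.int64(316), np.int64(329), np.int64(211), np.int64(219)) tri [ 0.5692 -0.077   0.0652] gap 0.0011 depth z 0.064 xy@.064 [ 0.5688 -0.077 ]
mat z 0.003977719456933679
[ 0.701 -0.35   0.008] [0.827 0.35  0.5  ] 26696
[0.639 0.215 0.008] [0.691 0.35  0.019] 769
[ 0.639 -0.041  0.008] [0.691 0.01  0.021] 239
[0.627 0.009 0.008] [0.675 0.146 0.016] 271
[ 0.561 -0.255  0.008] [ 0.61  -0.209  0.139] 363
[ 0.545 -0.103  0.008] [ 0.598 -0.051  0.069] 340
[0.505 0.024 0.008] [0.561 0.076 0.07 ] 321
[ 0.51  -0.334  0.008] [ 0.559 -0.284  0.065] 400
[0.464 0.308 0.008] [0.531 0.35  0.053] 432
[0.475 0.142 0.008] [0.524 0.203 0.07 ] 349
[ 0.435 -0.279  0.009] [ 0.479 -0.231  0.065] 345
```

The lids stand at z≈0.064 and the mat at 0.004. Measured positions (x, y):

| Place | Tin | Ring |
|---|---|---|
| Left | (0.4995, 0.168) | (0.5055, 0.168) |
| Middle | (0.532, 0.048) | (0.535, 0.047) |
| Right | (0.569, -0.077) | (0.565, -0.075) |

I will turn the tool to yaw π/2. Tool x is then world y, tool y is world x, and tool z is down.

send_rows([
  [[0,0,0],[0,0,0.1154]],
  [[0,0,0],[0,0,0.1154]],
  [[0,0,0],[0,0,0.1154]],
  [[0,0,0],[0,0,0.1154]],
  [[0,0,0],[0,0,0.1154]],
  [[0,0,0],[0,0,0.1154]],
  [[0,0,0],[0,0,0.1154]],
  [[-1,1,0],[0,0,0]],
  [[-1,1,0],[0,0,0]],
  [[-1,1,0],[0,0,0]],
], gripper=0.55, force=30)

```text
time: 1.35
tool_pos: [0.2319, 0.4251, 0.2264]
tool_rot: [-3.141, 0.001, 1.57]
contact_force: [0.6, 0.6, 0.2]
opening: 0.0712
grip_force: 0.0
```

send_rows([
  [[-1,1,0],[0,0,0]],
  [[-1,1,0.2],[0,0,0]],
  [[-1,1,0.5],[0,0,0]],
  [[-1,1,0.5],[0,0,0]],
  [[-1,1,0.5],[0,0,0]],
  [[-1,1,0.5],[0,0,0]],
  [[-1,1,0.5],[0,0,0]],
  [[-1,1,0.5],[0,0,0]],
  [[-1,1,0.5],[0,0,0]],
  [[-1,1,0.3],[0,0,0]],
])

```text
time: 2.6
tool_pos: [0.4815, 0.1748, 0.1258]
tool_rot: [-3.14, 0.0, 1.57]
contact_force: [0.7, 0.3, 0.6]
opening: 0.0714
grip_force: 0.0
```

```bash
python3 - <<'E'
from cell import *; from h import *
c=get_calibration("wrist"); im,d=read_camera("wrist")
import pickle; pickle.dump((im,d,c),open("w0.pkl","wb")); cv2.imwrite("pics/w0.png",im)
R=cv2.Rodrigues(np.array(c["rvec"]))[0]; print((-R.T@np.array(c["tvec"]).ravel()).round(3),R[2].round(3))
K=np.array(c["intrinsics"]);D=np.array(c["dist_coeffs"])
for p in((.4995,.168,.064),(.532,.048,.064),(.569,-.077,.064)): print(cv2.projectPoints(np.array([p]),c["rvec"],c["tvec"],K,D)[0].ravel().round(0))
E
```

```text
[0.482 0.255 0.283] [-0.002 -0.295 -0.956]
[340. 225.]
[374. 355.]
[404. 455.]
```

View pics/w0.png

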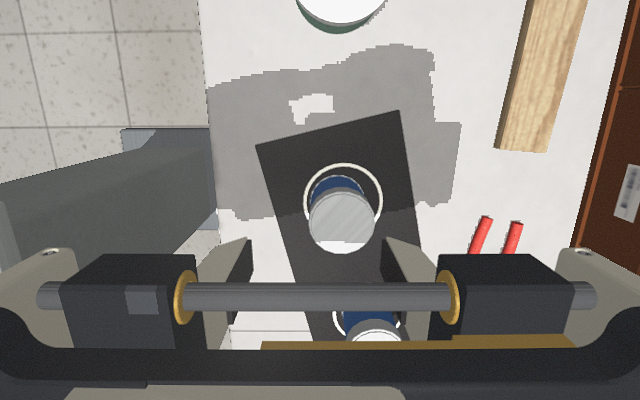

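The wrist view shows the left tin's lid centred near (342,221). That is within about 4 mm of the top-view estimate (340,225). I'll refine it with a mask.

```bash
python3 - <<'E'
from h import *; import pickle
im,d,c=pickle.load(open("w0.pkl","rb"))
h=cv2.cvtColor(im,cv2.COLOR_BGR2HSV)
m=cv2.inRange(h,(0,0,110),(180,50,255)); m[:160]=0;m[265:]=0;m[:,:295]=0;m[:,390:]=0
m=cv2.morphologyEx(m,cv2.MORPH_OPEN,np.ones((9,9)))
cn=max(cv2.findContours(m,0,1)[0],key=cv2.contourArea); print(cv2.boundingRect(cn)); e=cv2.fitEllipse(cn); print(e,plane(c,e[0],.064))
# ring outer: white pixels not lid
w=cv2.inRange(h,(0,0,190),(180,60,255)); w[:150]=0;w[250:]=0;w[:,:290]=0;w[:,395:]=0
k=max(cv2.findContours(w,0,1)[0],key=cv2.contourArea); x,y,ww,hh=cv2.boundingRect(k); print(x,y,ww,hh)
for p in((x+ww/2,y),(x,y+hh/2),(x+ww,y+hh/2)): print(plane(c,p,.004).round(4))
E
```

```text
(308, 191, 68, 63)
((341.2729187011719, 222.03012084960938), (62.17558670043945, 66.6482925415039), 81.74890899658203) [0.50057983 0.17055911 0.064     ]
304 163 79 60
[0.5062 0.204  0.004 ]
[0.4705 0.1761 0.004 ]
[0.5433 0.1761 0.004 ]
```

send_rows([
  [[-0.12,0.38,0],[0,0,0]],
  [[-0.12,0.38,0],[0,0,0]],
  [[0,0,0.3],[0,0,0]],
  [[0,0,0.7],[0,0,0]],
  [[0,0,0.7],[0,0,0]],
  [[0,0,0.7],[0,0,0]],
  [[0,0,0.7],[0,0,0]],
  [[0,0,0.7],[0,0,0]],
  [[0,0,0.5],[0,0,0]],
  [[0,0,0],[0,0,0]],
])

```text
time: 3.9
tool_pos: [0.4993, 0.1701, 0.0184]
tool_rot: [-3.14, 0.0, 1.57]
contact_force: [-1.5, 0.2, 0.4]
opening: 0.0709
grip_force: 0.0
```

send_rows([
  [[0,0,0],[0,0,0]],
  [[0,0,0],[0,0,0]],
  [[0,0,0],[0,0,0]],
  [[0,0,0],[0,0,0]],
  [[0,0,0],[0,0,0]],
  [[0,0,0],[0,0,0]],
  [[0,0,0],[0,0,0]],
  [[0,0,0],[0,0,0]],
  [[0,0,0],[0,0,0]],
  [[0,0,0],[0,0,0]],
], gripper=-0.4, force=30)

```text
time: 5.15
tool_pos: [0.5005, 0.1699, 0.0198]
tool_rot: [3.141, -0.0, 1.57]
contact_force: [-1.5, 0.4, 5.9]
opening: 0.0485
grip_force: 30.0
```

send_rows([
  [[0,0,-0.1],[0,0,0]],
  [[0,0,-0.25],[0,0,0]],
  [[0,0,-0.4],[0,0,0]],
  [[0,0,-0.4],[0,0,0]],
  [[0,0,-0.4],[0,0,0]],
  [[0,0,-0.25],[0,0,0]],
  [[0,0,-0.1],[0,0,0]],
  [[0,0,0],[0,0,0]],
  [[0,0,0],[0,0,0]],
  [[0,0,0],[0,0,0]],
])

```text
time: 6.4
tool_pos: [0.5, 0.1698, 0.0664]
tool_rot: [-3.141, 0.0, 1.57]
contact_force: [-0.2, -0.5, -5.8]
opening: 0.0479
grip_force: 30.0
```

send_rows([
  [[0,0.1,0],[0,0,0]],
  [[0,0.1,0],[0,0,0]],
  [[0,0,0],[0,0,0]],
  [[0,0,0],[0,0,0]],
  [[0,0,0],[0,0,0]],
  [[0,0,0],[0,0,0]],
  [[0,0,0],[0,0,0]],
  [[0,0,0],[0,0,0]],
  [[0,0,0],[0,0,0]],
  [[0,0,0],[0,0,0]],
])

```text
time: 7.65
tool_pos: [0.5052, 0.1699, 0.0667]
tool_rot: [3.142, -0.0, 1.57]
contact_force: [-0.4, 0.7, -5.2]
opening: 0.0484
grip_force: 30.0
```

```bash
python3 - <<'E'
from cell import *; import cv2
for i in range(3):
    o=robot.observe(); print(o["time"],o["contact_force"].round(2),o["joint_efforts"].round(2),o["tool_pos"].round(4)); im,d=read_camera("side")
cv2.imwrite("pics/s1.png",cv2.resize(im[90:290,200:460],None,fx=3,fy=3))
E
```

```text
7.65 [-0.45  0.65 -5.2 ] [ 0.000e+00 -4.993e+01 -2.010e+01  6.000e-02  2.000e-02  0.000e+00] [0.5052 0.1699 0.0667]
7.7 [-0.45  0.29 -4.56] [ 0.000e+00 -4.993e+01 -2.010e+01  6.000e-02  2.000e-02  0.000e+00] [0.5052 0.1698 0.0667]
7.75 [-0.14  0.63 -5.59] [ 0.000e+00 -4.993e+01 -2.010e+01  6.000e-02  2.000e-02  0.000e+00] [0.5053 0.1698 0.0667]
```

View pics/s1.png

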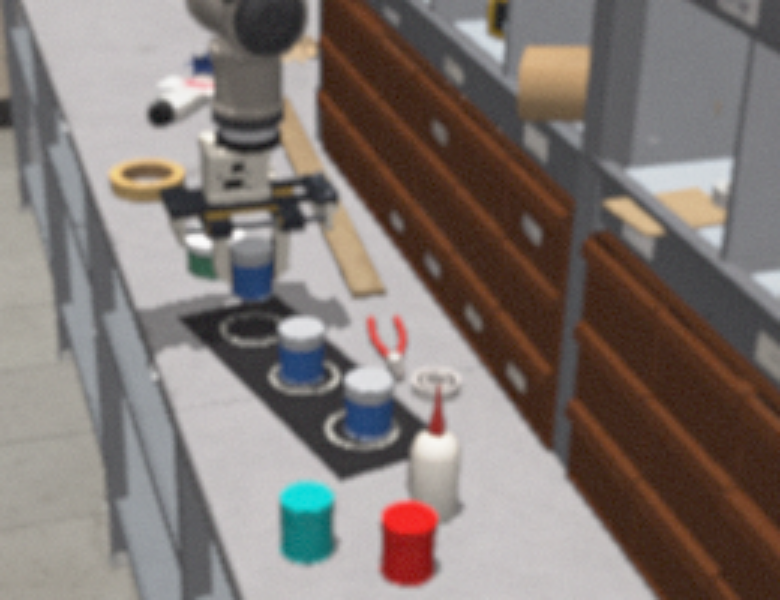

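The weight reading is about 5.3 N, or roughly 0.54 kg, so this is probably the steel one. The picture shows the tin held upright above its ring at crop (252,270), with the other two untouched. I'll stand it back and check the rest.

send_rows([
  [[-0.05,0,0.15],[0,0,0]],
  [[0,0,0.35],[0,0,0]],
  [[0,0,0.4],[0,0,0]],
  [[0,0,0.35],[0,0,0]],
  [[0,0,0.25],[0,0,0]],
  [[0,0,0.15],[0,0,0]],
  [[0,0,0.1],[0,0,0]],
  [[0,0,0.07],[0,0,0]],
  [[0,0,0.05],[0,0,0]],
  [[0,0,0],[0,0,0]],
])

```text
time: 9.05
tool_pos: [0.5052, 0.1686, 0.02]
tool_rot: [3.142, -0.0, 1.57]
contact_force: [-0.5, 0.1, -5.9]
opening: 0.0485
grip_force: 30.0
```

send_rows([
  [[0,0,0.02],[0,0,0]],
  [[0,0,0.02],[0,0,0]],
  [[0,0,0],[0,0,0]],
  [[0,0,0],[0,0,0]],
  [[0,0,0],[0,0,0]],
  [[0,0,0],[0,0,0]],
  [[0,0,0],[0,0,0]],
  [[0,0,0],[0,0,0]],
  [[0,0,0],[0,0,0]],
  [[0,0,0],[0,0,0]],
])

```text
time: 10.3
tool_pos: [0.5054, 0.1686, 0.0198]
tool_rot: [3.141, -0.0, 1.57]
contact_force: [-3.9, -0.2, 6.0]
opening: 0.0481
grip_force: 30.0
```

send_rows([
  [[0,0,0],[0,0,0]],
  [[0,0,0],[0,0,0]],
  [[0,0,0],[0,0,0]],
  [[0,0,0],[0,0,0]],
  [[0,0,0],[0,0,0]],
  [[0,0,-0.3],[0,0,0]],
  [[0,0,-0.8],[0,0,0]],
  [[0,0,-1],[0,0,0]],
  [[0,0,-1],[0,0,0]],
  [[0,0,-0.6],[0,0,0]],
], gripper=0.55)

```text
time: 11.55
tool_pos: [0.5058, 0.1687, 0.1132]
tool_rot: [3.14, -0.0, 1.57]
contact_force: [-0.4, 0.0, -1.4]
opening: 0.0713
grip_force: 0.0
```

send_rows([
  [[-0.3,0.06,0],[0,0,0]],
  [[-0.6,0.14,0],[0,0,0]],
  [[-0.7,0.16,0],[0,0,0]],
  [[-0.7,0.16,0],[0,0,0]],
  [[-0.7,0.16,0],[0,0,0]],
  [[-0.7,0.16,0],[0,0,0]],
  [[-0.6,0.14,0],[0,0,0]],
  [[-0.3,0.08,0],[0,0,0]],
  [[-0.18,0.02,0],[0,0,0]],
  [[0,0,0],[0,0,0]],
])

```text
time: 12.8
tool_pos: [0.5321, 0.0491, 0.1114]
tool_rot: [-3.141, -0.0, 1.57]
contact_force: [-0.1, 1.0, -0.5]
opening: 0.0712
grip_force: 0.0
```

```bash
python3 - <<'E'
from cell import *; from h import *
c=get_calibration("wrist"); im,d=read_camera("wrist"); cv2.imwrite("pics/w1.png",im)
K=np.array(c["intrinsics"]);D=np.array(c["dist_coeffs"])
for p in((.5055,.1685,.064),(.5325,.049,.064)): print(cv2.projectPoints(np.array([p]),c["rvec"],c["tvec"],K,D)[0].ravel().round(0))
print(robot.observe()["contact_force"])
E
```

```text
[270.  34.]
[316. 224.]
[ 0.85506236 -0.07096391  0.03043953]
```

View pics/w1.png

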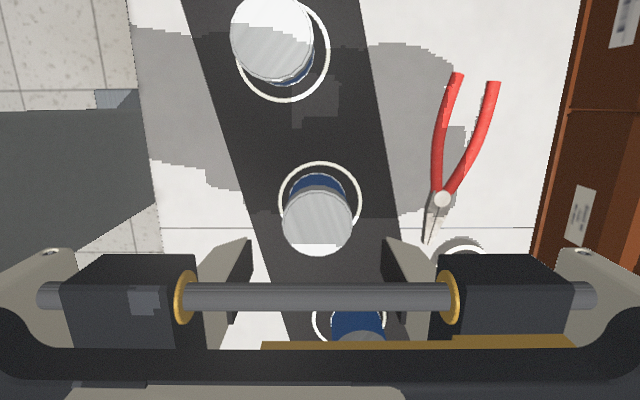

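The wrist view shows the left tin standing in its ring at (272,38), and the middle lid at (317,221), within about 3 mm of where I expected it. Now I descend and grip.

send_rows([
  [[0.04,0.02,0.2],[0,0,0]],
  [[0.04,0,0.4],[0,0,0]],
  [[0,0,0.6],[0,0,0]],
  [[0,0,0.6],[0,0,0]],
  [[0,0,0.6],[0,0,0]],
  [[0,0,0.6],[0,0,0]],
  [[0,0,0.4],[0,0,0]],
  [[0,0,0.2],[0,0,0]],
  [[0,0,0.08],[0,0,0]],
  [[0,0,0],[0,0,0]],
])

```text
time: 14.1
tool_pos: [0.5329, 0.0511, 0.0197]
tool_rot: [3.141, -0.0, 1.57]
contact_force: [0.6, 0.3, 0.5]
opening: 0.0711
grip_force: 0.0
```

send_rows([
  [[0,0,0],[0,0,0]],
  [[0,0,0],[0,0,0]],
  [[0,0,0],[0,0,0]],
  [[0,0,0],[0,0,0]],
  [[0,0,0],[0,0,0]],
  [[0,0,0],[0,0,0]],
  [[0,0,0],[0,0,0]],
  [[0,0,0],[0,0,0]],
  [[0,0,0],[0,0,0]],
  [[0,0,0],[0,0,0]],
], gripper=-0.4, force=30)

```text
time: 15.35
tool_pos: [0.5328, 0.0511, 0.0197]
tool_rot: [3.141, -0.0, 1.57]
contact_force: [-0.2, -0.0, 4.6]
opening: 0.0489
grip_force: 30.0
```

send_rows([
  [[0,0,-0.1],[0,0,0]],
  [[0,0,-0.25],[0,0,0]],
  [[0,0,-0.4],[0,0,0]],
  [[0,0,-0.4],[0,0,0]],
  [[0,0,-0.4],[0,0,0]],
  [[0,0,-0.25],[0,0,0]],
  [[0,0,-0.1],[0,0,0]],
  [[0,0,0],[0,0,0]],
  [[0,0,0],[0,0,0]],
  [[0,0,0],[0,0,0]],
])

```text
time: 16.6
tool_pos: [0.5324, 0.0511, 0.0667]
tool_rot: [-3.141, -0.0, 1.57]
contact_force: [0.6, -0.8, -2.2]
opening: 0.0493
grip_force: 30.0
```

send_rows([
  [[-0.04,0.08,0],[0,0,0]],
  [[0,0,0],[0,0,0]],
  [[0,0,0],[0,0,0]],
  [[0,0,0],[0,0,0]],
  [[0,0,0],[0,0,0]],
  [[0,0,0],[0,0,0]],
  [[0,0,0],[0,0,0]],
  [[0,0,0],[0,0,0]],
  [[0,0,0],[0,0,0]],
  [[0,0,0],[0,0,0]],
])

```text
time: 17.85
tool_pos: [0.5346, 0.0501, 0.067]
tool_rot: [3.142, -0.0, 1.57]
contact_force: [-0.1, 1.5, -1.8]
opening: 0.049
grip_force: 30.0
```

About 2 N, so this one is plastic. Standing it back.

send_rows([
  [[-0.08,0,0.15],[0,0,0]],
  [[0,0,0.35],[0,0,0]],
  [[0,0,0.4],[0,0,0]],
  [[0,0,0.35],[0,0,0]],
  [[0,0,0.25],[0,0,0]],
  [[0,0,0.15],[0,0,0]],
  [[0,0,0.1],[0,0,0]],
  [[0,0,0.07],[0,0,0]],
  [[0,0,0.05],[0,0,0]],
  [[0,0,0],[0,0,0]],
])

```text
time: 19.1
tool_pos: [0.5347, 0.0481, 0.0203]
tool_rot: [3.141, -0.0, 1.57]
contact_force: [-0.5, 0.1, -3.4]
opening: 0.0493
grip_force: 30.0
```

send_rows([
  [[0,0,0.02],[0,0,0]],
  [[0,0,0.01],[0,0,0]],
  [[0,0,0],[0,0,0]],
  [[0,0,0],[0,0,0]],
  [[0,0,0],[0,0,0]],
  [[0,0,0],[0,0,0]],
  [[0,0,0],[0,0,0]],
  [[0,0,0],[0,0,0]],
  [[0,0,0],[0,0,0]],
  [[0,0,0],[0,0,0]],
])

```text
time: 20.35
tool_pos: [0.5348, 0.0481, 0.0197]
tool_rot: [3.141, -0.0, 1.57]
contact_force: [-2.4, 0.3, 5.3]
opening: 0.0493
grip_force: 30.0
```

send_rows([
  [[0,0,0],[0,0,0]],
  [[0,0,0],[0,0,0]],
  [[0,0,0],[0,0,0]],
  [[0,0,0],[0,0,0]],
  [[0,0,0],[0,0,0]],
  [[0,0,-0.3],[0,0,0]],
  [[0,0,-0.8],[0,0,0]],
  [[0,0,-1],[0,0,0]],
  [[0,0,-1],[0,0,0]],
  [[0,0,-0.6],[0,0,0]],
], gripper=0.55)

```text
time: 21.6
tool_pos: [0.5352, 0.0481, 0.1137]
tool_rot: [3.139, 0.0, 1.57]
contact_force: [-0.9, 0.1, -0.9]
opening: 0.0713
grip_force: 0.0
```

send_rows([
  [[-0.3,0.08,0],[0,0,0]],
  [[-0.6,0.16,0],[0,0,0]],
  [[-0.7,0.2,0],[0,0,0]],
  [[-0.7,0.2,0],[0,0,0]],
  [[-0.7,0.2,0],[0,0,0]],
  [[-0.7,0.2,0],[0,0,0]],
  [[-0.6,0.16,0],[0,0,0]],
  [[-0.4,0.12,0],[0,0,0]],
  [[-0.24,0.06,0],[0,0,0]],
  [[0,0,0],[0,0,0]],
])

```text
time: 22.85
tool_pos: [0.569, -0.0756, 0.1119]
tool_rot: [-3.142, -0.0, 1.57]
contact_force: [-0.3, 0.1, 0.2]
opening: 0.0711
grip_force: 0.0
```

```bash
python3 - <<'E'
from cell import *; from h import *
c=get_calibration("wrist"); im,d=read_camera("wrist"); cv2.imwrite("pics/w2.png",im)
K=np.array(c["intrinsics"]);D=np.array(c["dist_coeffs"])
for p in((.535,.048,.064),(.5695,-.0755,.064)): print(cv2.projectPoints(np.array([p]),c["rvec"],c["tvec"],K,D)[0].ravel().round(0))
E
```

```text
[257.  27.]
[316. 223.]
```

View pics/w2.png

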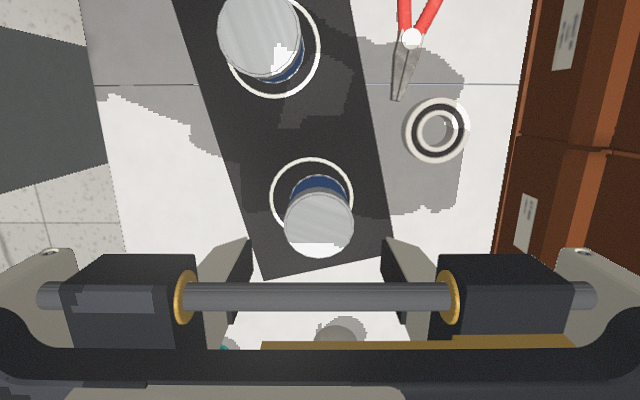

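The wrist view shows the middle tin standing in its ring at (259,33), and the right lid at (319,223), about 2 mm further in +x than expected. The bearing is clear at (437,131).

send_rows([
  [[0,0.06,0.2],[0,0,0]],
  [[0,0,0.4],[0,0,0]],
  [[0,0,0.6],[0,0,0]],
  [[0,0,0.6],[0,0,0]],
  [[0,0,0.6],[0,0,0]],
  [[0,0,0.6],[0,0,0]],
  [[0,0,0.4],[0,0,0]],
  [[0,0,0.2],[0,0,0]],
  [[0,0,0.08],[0,0,0]],
  [[0,0,0],[0,0,0]],
])

```text
time: 24.15
tool_pos: [0.5708, -0.0755, 0.0202]
tool_rot: [3.141, 0.0, 1.57]
contact_force: [-0.2, 0.5, -0.3]
opening: 0.0716
grip_force: 0.0
```

send_rows([
  [[0,0,0],[0,0,0]],
  [[0,0,0],[0,0,0]],
  [[0,0,0],[0,0,0]],
  [[0,0,0],[0,0,0]],
  [[0,0,0],[0,0,0]],
  [[0,0,0],[0,0,0]],
  [[0,0,0],[0,0,0]],
  [[0,0,0],[0,0,0]],
  [[0,0,0],[0,0,0]],
  [[0,0,0],[0,0,0]],
], gripper=-0.4, force=30)

```text
time: 25.4
tool_pos: [0.5706, -0.0755, 0.0202]
tool_rot: [3.141, -0.0, 1.57]
contact_force: [-1.2, 0.1, 5.0]
opening: 0.048
grip_force: 30.0
```

send_rows([
  [[0,0,-0.1],[0,0,0]],
  [[0,0,-0.25],[0,0,0]],
  [[0,0,-0.4],[0,0,0]],
  [[0,0,-0.4],[0,0,0]],
  [[0,0,-0.4],[0,0,0]],
  [[0,0,-0.25],[0,0,0]],
  [[0,0,-0.1],[0,0,0]],
  [[0,0,0],[0,0,0]],
  [[0,0,0],[0,0,0]],
  [[0,0,0],[0,0,0]],
])

```text
time: 26.65
tool_pos: [0.5703, -0.0754, 0.0671]
tool_rot: [-3.141, -0.0, 1.57]
contact_force: [0.7, 0.4, -1.1]
opening: 0.0481
grip_force: 30.0
```

send_rows([
  [[0,-0.1,0],[0,0,0]],
  [[0,-0.08,0],[0,0,0]],
  [[0,0,0],[0,0,0]],
  [[0,0,0],[0,0,0]],
  [[0,0,0],[0,0,0]],
  [[0,0,0],[0,0,0]],
  [[0,0,0],[0,0,0]],
  [[0,0,0],[0,0,0]],
  [[0,0,0],[0,0,0]],
  [[0,0,0],[0,0,0]],
])

```text
time: 27.9
tool_pos: [0.566, -0.0755, 0.0675]
tool_rot: [3.142, -0.0, 1.57]
contact_force: [0.2, 0.0, -1.3]
opening: 0.0482
grip_force: 30.0
```

The right tin reads about 1.3 N, so it is plastic and the left tin is the heavy one. Setting this one down.

send_rows([
  [[0,0,0.15],[0,0,0]],
  [[0,0,0.35],[0,0,0]],
  [[0,0,0.4],[0,0,0]],
  [[0,0,0.35],[0,0,0]],
  [[0,0,0.25],[0,0,0]],
  [[0,0,0.15],[0,0,0]],
  [[0,0,0.1],[0,0,0]],
  [[0,0,0.07],[0,0,0]],
  [[0,0,0.05],[0,0,0]],
  [[0,0,0],[0,0,0]],
])

```text
time: 29.15
tool_pos: [0.5661, -0.0755, 0.0207]
tool_rot: [3.141, -0.0, 1.57]
contact_force: [-0.3, -0.6, -2.1]
opening: 0.0482
grip_force: 30.0
```

send_rows([
  [[0,0,0.02],[0,0,0]],
  [[0,0,0.01],[0,0,0]],
  [[0,0,0],[0,0,0]],
  [[0,0,0],[0,0,0]],
  [[0,0,0],[0,0,0]],
  [[0,0,0],[0,0,0]],
  [[0,0,0],[0,0,0]],
  [[0,0,0],[0,0,0]],
  [[0,0,0],[0,0,0]],
  [[0,0,0],[0,0,0]],
])

```text
time: 30.4
tool_pos: [0.5661, -0.0755, 0.0202]
tool_rot: [3.141, -0.0, 1.57]
contact_force: [-2.4, 0.0, 5.0]
opening: 0.0479
grip_force: 30.0
```

send_rows([
  [[0,0,0],[0,0,0]],
  [[0,0,0],[0,0,0]],
  [[0,0,0],[0,0,0]],
  [[0,0,0],[0,0,0]],
  [[0,0,0],[0,0,0]],
  [[0,0,-0.3],[0,0,0]],
  [[0,0,-0.8],[0,0,0]],
  [[0,0,-1],[0,0,0]],
  [[0,0,-1],[0,0,0]],
  [[0,0,-0.6],[0,0,0]],
], gripper=0.55)

```text
time: 31.65
tool_pos: [0.5666, -0.0756, 0.1142]
tool_rot: [3.139, 0.0, 1.57]
contact_force: [-0.0, -0.0, 0.6]
opening: 0.0707
grip_force: 0.0
```

send_rows([
  [[0.4,-0.1,0],[0,0,0]],
  [[0.8,-0.2,0],[0,0,0]],
  [[0.9,-0.23,0],[0,0,0]],
  [[0.9,-0.23,0],[0,0,0]],
  [[0.9,-0.23,0],[0,0,0]],
  [[0.9,-0.23,0],[0,0,0]],
  [[0.9,-0.23,0],[0,0,0]],
  [[0.9,-0.23,0],[0,0,0]],
  [[0.9,-0.23,0],[0,0,0]],
  [[0.9,-0.23,0],[0,0,0]],
])

```text
time: 32.9
tool_pos: [0.5109, 0.1364, 0.1113]
tool_rot: [-3.139, -0.0, 1.571]
contact_force: [0.5, 0.6, -0.7]
opening: 0.0711
grip_force: 0.0
```

send_rows([
  [[0.7,-0.16,0],[0,0,0]],
  [[0.46,-0.09,0],[0,0,0]],
  [[0.2,-0.04,0],[0,0,0]],
  [[0,0,0],[0,0,0]],
  [[0,0,0],[0,0,0]],
  [[0,0,0],[0,0,0]],
  [[0,0,0],[0,0,0]],
  [[0,0,0],[0,0,0]],
  [[0,0,0],[0,0,0]],
  [[0,0,0],[0,0,0]],
])

```text
time: 34.15
tool_pos: [0.5055, 0.1686, 0.1125]
tool_rot: [-3.142, -0.0, 1.57]
contact_force: [0.4, -0.1, -0.6]
opening: 0.0719
grip_force: 0.0
```

```bash
python3 - <<'E'
from cell import *; import cv2
from h import *
im,_=read_camera("top"); c=get_calibration("wrist"); w,_=read_camera("wrist")
print(cv2.projectPoints(np.array([(.5055,.1687,.064)]),c["rvec"],c["tvec"],np.array(c["intrinsics"]),np.array(c["dist_coeffs"]))[0].ravel())
cv2.imwrite("pics/t2.png",np.vstack([cv2.resize(im[150:260,230:450],(560,280)),cv2.resize(w[:350],(560,306))]))
E
```

```text
[315.48314352 223.00460417]
```

View pics/t2.png

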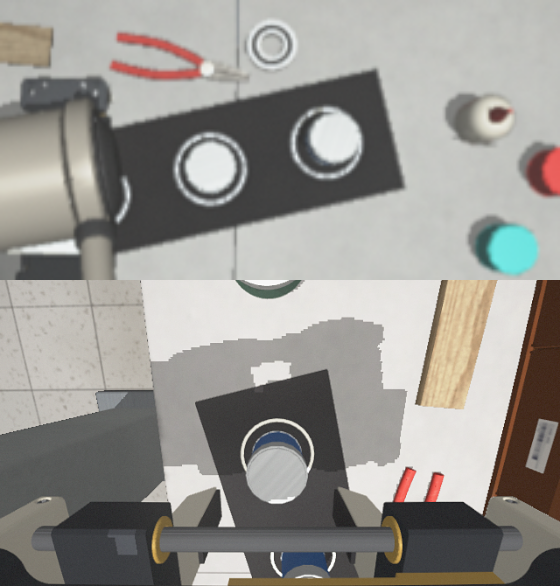

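All good. The top view shows the middle and right tins in their rings at (210,168) and (335,138), with the bystanders unmoved. The wrist view shows the left tin centred under the gripper.

send_rows([
  [[0,0,0.2],[0,0,0]],
  [[0,0,0.4],[0,0,0]],
  [[0,0,0.6],[0,0,0]],
  [[0,0,0.6],[0,0,0]],
  [[0,0,0.6],[0,0,0]],
  [[0,0,0.6],[0,0,0]],
  [[0,0,0.4],[0,0,0]],
  [[0,0,0.2],[0,0,0]],
  [[0,0,0.1],[0,0,0]],
  [[0,0,0],[0,0,0]],
])

```text
time: 35.5
tool_pos: [0.5057, 0.1686, 0.0202]
tool_rot: [3.141, -0.0, 1.57]
contact_force: [-1.0, 0.3, 0.0]
opening: 0.071
grip_force: 0.0
```

send_rows([
  [[0,0,0],[0,0,0]],
  [[0,0,0],[0,0,0]],
  [[0,0,0],[0,0,0]],
  [[0,0,0],[0,0,0]],
  [[0,0,0],[0,0,0]],
  [[0,0,0],[0,0,0]],
  [[0,0,0],[0,0,0]],
  [[0,0,0],[0,0,0]],
  [[0,0,0],[0,0,0]],
  [[0,0,0],[0,0,0]],
], gripper=-0.4, force=30)

```text
time: 36.75
tool_pos: [0.5055, 0.1686, 0.0202]
tool_rot: [3.141, -0.0, 1.57]
contact_force: [-2.4, -0.3, 5.8]
opening: 0.0481
grip_force: 30.0
```

send_rows([
  [[0,0,-0.1],[0,0,0]],
  [[0,0,-0.3],[0,0,0]],
  [[0,0,-0.5],[0,0,0]],
  [[0,0,-0.6],[0,0,0]],
  [[0,0,-0.6],[0,0,0]],
  [[0,0,-0.6],[0,0,0]],
  [[0,0,-0.6],[0,0,0]],
  [[0,0,-0.6],[0,0,0]],
  [[0,0,-0.6],[0,0,0]],
  [[0,0,-0.6],[0,0,0]],
])

```text
time: 38.0
tool_pos: [0.5054, 0.1686, 0.1484]
tool_rot: [-3.142, -0.0, 1.57]
contact_force: [-0.5, -0.4, -6.2]
opening: 0.048
grip_force: 30.0
```

send_rows([
  [[0,0,-0.6],[0,0,0]],
  [[0,0,-0.6],[0,0,0]],
  [[0,0,-0.6],[0,0,0]],
  [[0,0,-0.5],[0,0,0]],
  [[0,0,-0.3],[0,0,0]],
  [[0,0,-0.1],[0,0,0]],
  [[0,0,0],[0,0,0]],
  [[0,0,0],[0,0,0]],
  [[0,0,0],[0,0,0]],
  [[0,0,0],[0,0,0]],
])

```text
time: 39.25
tool_pos: [0.5054, 0.1686, 0.2148]
tool_rot: [-3.141, -0.0, 1.57]
contact_force: [0.4, -0.4, -5.2]
opening: 0.048
grip_force: 30.0
```

send_rows([
  [[0,0,0],[0,0,0]],
  [[0,0,0],[0,0,0]],
  [[0,0,0],[0,0,0]],
  [[0,0,0],[0,0,0]],
  [[0,0,0],[0,0,0]],
  [[0,0,0],[0,0,0]],
  [[0,0,0],[0,0,0]],
  [[0,0,0],[0,0,0]],
  [[0,0,0],[0,0,0]],
  [[0,0,0],[0,0,0]],
])

```text
time: 40.5
tool_pos: [0.5055, 0.1686, 0.215]
tool_rot: [3.142, -0.0, 1.57]
contact_force: [-0.5, -0.1, -5.7]
opening: 0.0484
grip_force: 30.0
```

```bash
python3 - <<'E'
from cell import *; import cv2
im,_=read_camera("side"); cv2.imwrite("pics/s3.png",cv2.resize(im[90:290,200:460],None,fx=3,fy=3))
E
```

```text
(no output)
```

View pics/s3.png

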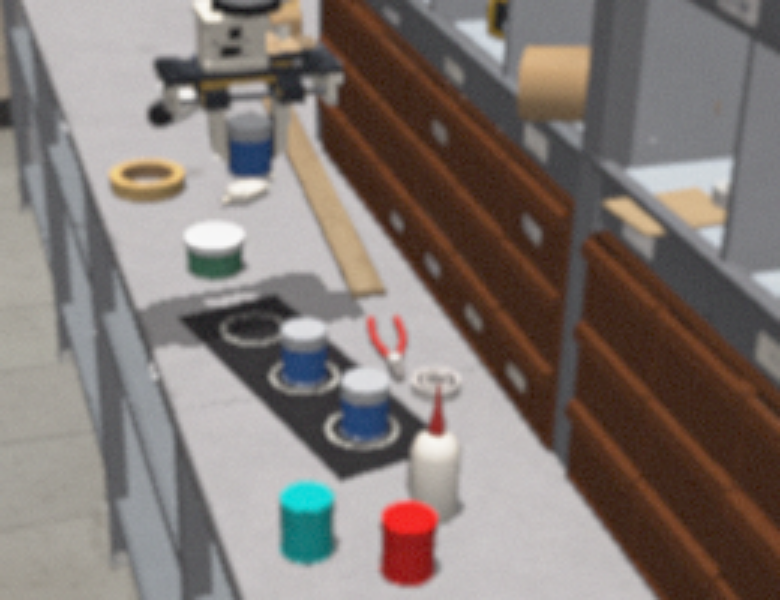

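The side view shows the heavy tin held upright at crop (250,145), about 19 cm above the mat. The other two are on their rings at (304,352) and (364,403), and the bystanders look unmoved.

```bash
python3 -c "
from cell import robot; print(robot.hand_in())"
```

```text
the job is handed in; nothing more can be done
None
```

I lifted all three tins in order from left to right; the left one weighs about 0.55 kg and holds the steel roller, so I handed in holding it upright about 19 cm above the mat, with the other two on their rings.

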